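# Slide the white-reference tile along the scanner frame into its corner bay

### The arm

A 6-joint arm with a two-finger parallel gripper is mounted at the origin on the work surface. World frame = base frame: x ahead of the robot, y to its left, z up, the work surface at z = 0. Lengths are in m, angles in rad, forces in N, time in s.
With the tool pointing down it reaches from about 0.375 to 0.9 m from the base axis. Payload 3.1 kg.
Tool frame: the origin (TCP) lies midway between the tips of the shut fingers; the grasp point (between the pads) lies 19 mm behind it; y points along the fingers, x is the direction in which the jaws open and shut, and the axes are right-handed (so a half turn about y gives the same grasp; the last joint's range is limited). The gripper opens to 87 mm and grips with 3 to 60 N. Pads are 19 mm wide; open, the fingers measure 117 mm over their backs; the gripper's body (75 mm by 190 mm) begins 51 mm behind the grasp point.
Start: joints at [1.014, 0.527, 1.433, -0, 1.181, -0.178], TCP at [0.231, 0.581, 0.183] pointing down, gripper open.
Joint ranges: [-3.08, 3.08], [-0.75, 2.2], [0.22, 2.44], [-1.43, 4.57], [0, 2.65], [-2.85, 2.85]. Speed limits (rad/s): [2.79, 2.79, 3.14, 3.14, 3.14, 3.14].

### API

Orientations are given as a rotation vector (axis times angle).
In Python, from station import env gives the robot as it stands.
- The arm moves only by the tool apply_moves, never from a script. Its argument "rows" is a list that holds one entry, the list of rows, each a list of 7 numbers: the shift along the world's x, y, z in mm, then the turn, a rotation vector about the world's x, y, z in degrees, then the opening, from 0 (shut) to 1 (fully open). In form: [[[dx, dy, dz, wx, wy, wz, gripper], ...]]. A call has exactly 8 rows; each row is the pose to reach, as a shift and turn from the pose measured when the call began; what a row does not reach only later rows make up. A row lasts 1/12 s, in which the tool goes at most 41.7 mm and 7.16 degrees, less where a joint would pass 70% of its speed; a pose out of reach is approached as far as the arm can. A call with a gripper value outside its range is refused whole. The fingers move at their own pace and stop on an object; "grip_force" is the grip in N (left out, the last holds). Time passes only in rows, so rows that repeat a pose let the fingers close, or fill a call up. It gives the time, the measured TCP pose, the force and the opening at its end, in the units of the state.
- env.observe(): the state, without advancing time (a new reading comes with each control period).
- env.capture(name): name is "scene" or "side" or "wrist"; returns the picture (420x560x3 uint8, blue, green, red); there is no depth.
- env.camera_params(name): a dict with "vfov" (degrees; the focal length in pixels is half the picture's height over the tangent of half this angle, whatever the lens; pixels are square), "cx", "cy" (the principal point, pixels), "dist_coeffs" ([k1, k2, p1, p2, k3] as OpenCV has them; the pictures are not rectified), "cam_to_world" (4x4, takes a point from camera to world coordinates). Camera axes: x right, y up, looking along -z (the intrinsics and any distortion apply to the point x, -y, -z); pixel columns grow to the right and rows downward; lengths in m; the calibration is good to about 2 mm. A picture is of the moment at which its call begins: read the wrist's pose just before it. camera_params takes no time and is no camera call; for the wrist camera it gives the pose at the moment of the call.
- env.hand_in(): hands the job in, once; it reports no verdict.
The state is a dict: "t": time; "joint_positions": joint angles; "dq": joint speeds; "joint_torque": joint torques, N m; "ee_pos": TCP position; "orientation": TCP orientation; "contact_force": force on the tool from outside, world axes, zero at the start; "ft_torque": the same for the moment, N m; "grip_width": finger opening in m.
Only numpy, scipy, OpenCV 4.12 (cv2) and the standard library are available. Lean on these libraries where they do the work, as an engineer would, in place of code of your own. Each camera call takes 0.05 s, during which the arm holds its last target. There are 200 camera calls.

### The job

Before the seeds are scanned, the square reference tile has to lie in its bay in the corner of the black frame on the scanner glass. Push it with your fingertips across the glass until one side lies flat against the frame's far rail, then slide it along that rail into the corner bay until it is fully home, flush against both the rail and the end stop, and draw your fingers clear of it. It must stay flat on the glass, never lifted or tipped up, and leave the dish, the vial and the tub where they are.

Things in the scene. Friction and masses are not known exactly. Their poses are not given: they have to be found in the camera images.
- scanner: Fixed flatbed scanner, lid taken off, grey case 300 mm (its x) by 470 mm (its y). Origin on the table under the middle of the glass, z up; x points across the glass to the far rail, y along the rail to the end stop. Glass top at z = 70 mm, case around it 72 mm. A fixed black frame, bars 12 mm wide, top at z = 80 mm (10 mm above the glass), borders the glass: inner opening 220 x 300 mm.
- rail_mid (a point): Middle of the far rail's inner face, at the level of the glass (scanner frame x = 110, y = 0, z = 70 mm). The rail runs along the scanner's y. The opposite, near bar has its inner face at x = -110 mm, the end stop at y = +150 mm, the other end bar at y = -150 mm.
- bay_corner (a point): Inner corner of the reference bay, where far rail and end stop meet, at glass level (scanner frame x = 110, y = 150, z = 70 mm). The bay is 54 mm wide (in x) and open towards -y. A tile fully home has its centre 25 mm from the corner along -x and 25 mm along -y.
- cheek_nose (a point): Round nose (3 mm radius) of the cheek, at glass level (scanner frame x = 53, y = 120, z = 70 mm). The cheek is a low wall parallel to the rail, 6 mm thick (x = 50 to 56 mm), 10 mm above the glass like the frame, running from the end stop back to y = 117 mm: it is the bay's other side.
- tile_center (a point): Centre (half-way up) of the loose square reference tile, 50 x 50 x 12 mm, about 0.06 to 0.12 kg: aluminium holder with pale inset back, lying flat on the glass. x, y parallel to its sides, z up. It starts with its centre 75 to 140 mm from the far rail, well short of the bay, turned up to 0.5 rad from square with the frame. Any of its four sides may end against the rail.
- tile: The same tile again, with its origin at the centre of its underside, axes as for tile_center.
- petri_center (a point): Centre of a closed round clear dish with white paper inside, 62 mm across, 15 mm high, loose on the glass near the near bar, on the end-stop half. Leave it alone.
- vial_center (a point): Centre of a small vial with a red cap, 28 mm across, 42 mm high, standing loose on the wide grey end of the scanner case, on its -y side. Leave it alone.
- tub_center (a point): Centre of an open clear plastic tub, 100 mm across, 90 mm high, on the table to the robot's left of the scanner. Leave it alone.
There are look-alikes about, which are no part of the job. What is shaped like the tile but purple or turquoise is not meant.

How it is judged:
By the outcome, as a careful person would: the job done as asked, in the order asked, and still so for the second after the job is handed in, with the robot touching nothing.
It also fails if it takes over 51 s, if anything falls off the work surface, if the arm or the gripper's body presses on something with over 40 N, if the wrist force passes 120 N, or if a joint passes its speed limit or range.

## Working session

There is one attempt and no reset: what is moved stays moved. The work goes in short steps, Python scripts to look and compute and a tool call to move; the robot and the scene stay as the last step left them, time stands still between calls to the robot, and variables do not carry over. Pictures are saved under pics/ and viewed, about 8 in all and at most 12, crops included, and the job is handed in when it is done.

Besides the shell and the picture viewer there is one more tool, called after "Call:" as a command line: name --argument value ..., lists and objects as JSON in quotes. apply_moves: Moves the arm, as the interface text tells. Its arguments: {"type":"object","properties":{"rows":{"type":"array"},"grip_force":{"type":"number"}},"required":["rows"]}

```bash
mkdir -p pics; cat > h.py <<'E'
import cv2,numpy as np
from station import env
from scipy.spatial.transform import Rotation as R
def K(p):
    f=210/np.tan(np.radians(p['vfov'])/2)
    return np.array([[f,0,p['cx']],[0,f,p['cy']],[0,0,1.]]),np.array(p['dist_coeffs'],float)
def ray(p,uv,z):
    k,d=K(p);T=np.array(p['cam_to_world'])
    n=cv2.undistortPoints(np.array(uv,float).reshape(-1,1,2),k,d).reshape(-1,2)
    v=np.c_[n[:,0],-n[:,1],-np.ones(len(n))]@T[:3,:3].T
    o=T[:3,3];return o+v*((z-o[2])/v[:,2])[:,None]
def proj(p,X):
    k,d=K(p);T=np.linalg.inv(np.array(p['cam_to_world']))
    c=np.atleast_2d(X)@T[:3,:3].T+T[:3,3];c=c*[1,-1,-1]
    return cv2.projectPoints(c,np.zeros(3),np.zeros(3),k,d)[0].reshape(-1,2)
E
python3 - <<'E'
from h import *
o=env.observe();print({k:np.round(v,3) for k,v in o.items()})
for n in('scene','side','wrist'):
    p=env.camera_params(n);im=env.capture(n);cv2.imwrite(f'pics/{n}0.png',im)
    print(n,p['vfov'],p['dist_coeffs'],np.round(p['cam_to_world'],3).tolist())
a=[cv2.imread(f'pics/{n}0.png') for n in('scene','side')]
E
```

```text
{'t': np.float64(0.0), 'joint_positions': array([ 1.014,  0.528,  1.434, -0.   ,  1.181, -0.179]), 'dq': array([-0.001,  0.   , -0.002, -0.   , -0.001,  0.002]), 'joint_torque': array([-1.0000e-03, -4.4004e+01, -1.7659e+01,  6.3000e-02,  5.8000e-02,
       -0.0000e+00]), 'ee_pos': array([0.23 , 0.58 , 0.182]), 'orientation': array([-1.366, -0.925,  0.928]), 'contact_force': array([-0.167, -0.187, -0.202]), 'ft_torque': array([-0.048, -0.026, -0.057]), 'grip_width': np.float64(0.087)}
scene 57.641885374673414 [-0.10990099  0.          0.          0.          0.        ] [[-0.854, -0.434, 0.286, 0.861], [0.519, -0.695, 0.497, 0.574], [-0.017, 0.573, 0.819, 0.964], [0.0, 0.0, 0.0, 1.0]]
side 43.197805826469235 [0.05021404 0.         0.         0.         0.        ] [[0.743, 0.39, -0.543, -0.094], [-0.669, 0.422, -0.612, -0.689], [-0.009, 0.818, 0.575, 0.795], [0.0, 0.0, 0.0, 1.0]]
wrist 66.29183567638657 [0.01476256 0.         0.         0.         0.        ] [[0.368, -0.893, -0.259, 0.16], [0.93, 0.353, 0.105, 0.609], [-0.003, -0.279, 0.96, 0.385], [0.0, 0.0, 0.0, 1.0]]
```

View pics/scene0.png

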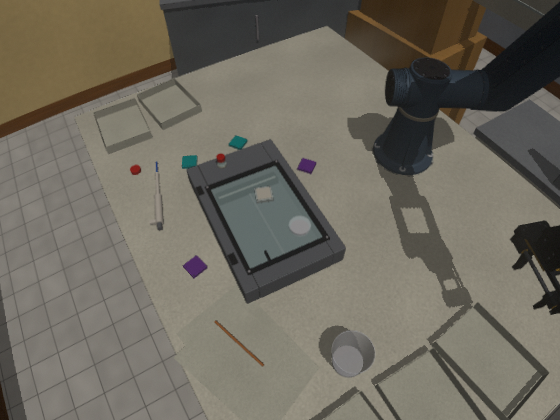

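View pics/side0.png

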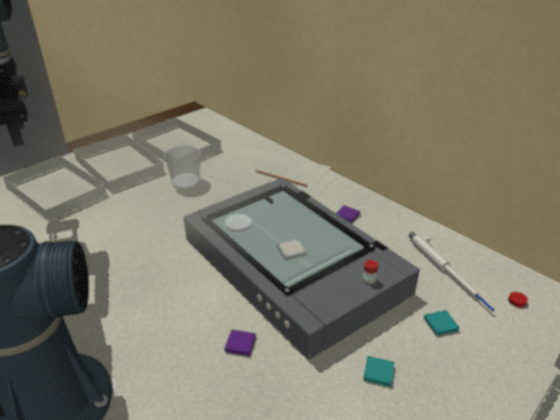

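Scene view: pale tile at (264,194), dish (300,225), vial (221,160), tub (350,355), cheek nose near (266,255). Look-alikes: purple (307,165) and (195,266), turquoise (189,161) and (238,142), all on the table. The pale tile on the glass is the one. I'll check it in a close crop.

```bash
python3 - <<'E'
from h import *
a=cv2.imread('pics/scene0.png')[135:300,180:350];b=cv2.imread('pics/side0.png')[175:350,180:420]
A=cv2.resize(a,None,fx=3.4,fy=3.4,interpolation=cv2.INTER_CUBIC)
cv2.imwrite('pics/c1.png',A)
B=cv2.resize(b,None,fx=3.3,fy=3.3,interpolation=cv2.INTER_CUBIC);cv2.imwrite('pics/c2.png',B)
E
```

```text
(no output)
```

View pics/c1.png

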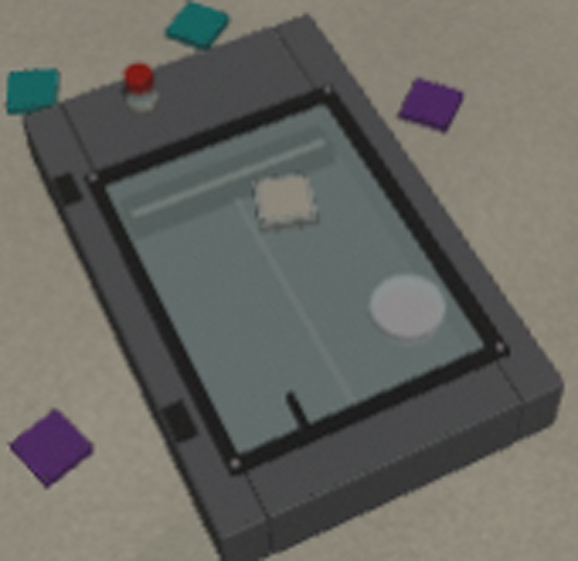

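View pics/c2.png

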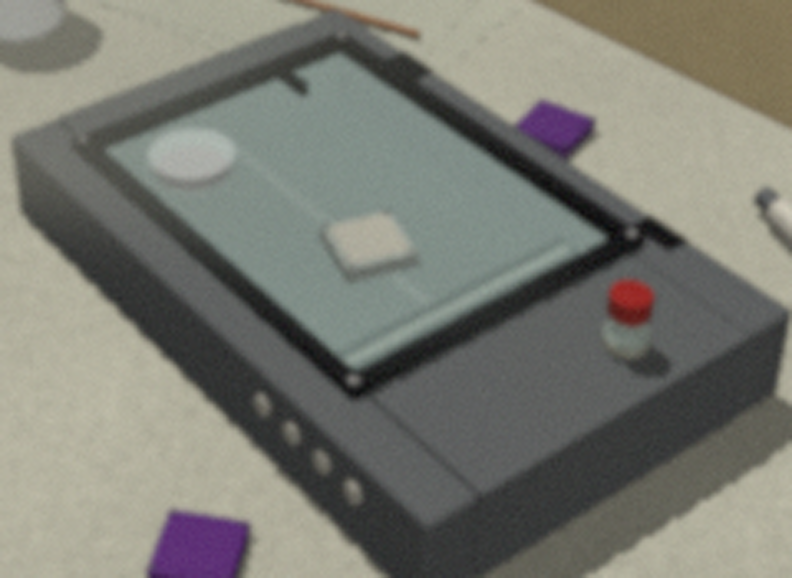

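The crop shows the pale tile square with an aluminium rim. The bay is at the lower-left corner of the scene crop, with the cheek at (297,410) and frame screws at (95,180), (327,94), (502,349), (236,463). Now I'll measure.

```bash
cat >> h.py <<'E'
# order: far-, near-, near+, far+  (x: far=+, y)
SC=np.array([[116,-156],[-116,-156],[-116,156],[116,156]])/1000.
def rigid(W):
    P=W[:,:2];a=SC-SC.mean(0);b=P-P.mean(0)
    th=np.arctan2((a[:,0]*b[:,1]-a[:,1]*b[:,0]).sum(),(a*b).sum())
    Rm=np.array([[np.cos(th),-np.sin(th)],[np.sin(th),np.cos(th)]])
    t=P.mean(0);return th,t,Rm,(P-t-SC@Rm.T)*1000
def spot(im,uv,r=4):
    g=cv2.cvtColor(im,cv2.COLOR_BGR2GRAY).astype(float);u,v=np.round(uv).astype(int)
    w=g[v-r:v+r+1,u-r:u+r+1]
    y,x=np.unravel_index(w.argmax(),w.shape);u+=x-r;v+=y-r
    w=g[v-1:v+2,u-1:u+2];w=w-w.min();yy,xx=np.mgrid[-1:2,-1:2]
    return [u+(w*xx).sum()/w.sum(),v+(w*yy).sum()/w.sum()]
def tile(im,p,uv,z=.082,dbg=None):
    hsv=cv2.cvtColor(im,cv2.COLOR_BGR2HSV);b,g,r=[c.astype(int) for c in cv2.split(im)]
    m=((r-b>5)&(r>110)).astype(np.uint8)
    n,l,s,c=cv2.connectedComponentsWithStats(m)
    i=min(range(1,n),key=lambda i:np.hypot(*(c[i]-uv))+(1e3 if s[i][4]<40 else 0))
    cnt=cv2.findContours((l==i).astype(np.uint8),cv2.RETR_EXTERNAL,cv2.CHAIN_APPROX_NONE)[0][0].reshape(-1,2)
    W=ray(p,cnt,z)[:,:2]*1000
    return s[i],cv2.minAreaRect(W.astype(np.float32))
E
python3 - <<'E'
from h import *
for n,sp,tl in (('scene',[(208,188),(276,162.6),(327.6,237.6),(249.4,271)],(264,194)),
 ('side',[(371,246),(287,290),(205,217.4),(283.5,186.5)],(291,248))):
    im=cv2.imread(f'pics/{n}0.png');p=env.camera_params(n)
    s=[spot(im,q,2) for q in sp];print(np.round(s,1).tolist())
    th,t,Rm,res=rigid(ray(p,s,.080));print(n,th,t,res.round(1).tolist())
    st,rc=tile(im,p,tl);c=np.array(rc[0])/1000
    print(st,rc,'scanner xy',(Rm.T@(c-t)*1000).round(1),'rel ang',rc[2]-np.degrees(th))
E
```

```text
[[206.9, 186.7], [275.9, 160.7], [326.7, 236.7], [248.7, 270.8]]
scene -0.09358725030253313 [0.565823   0.01083135] [[-0.2, 0.3], [-0.2, -0.9], [0.4, 0.4], [-0.0, 0.2]]
[256 187  16  13 164] ((535.5003662109375, -43.02935028076172), (42.737918853759766, 41.35524368286133), 67.58995056152344) scanner xy [-25.2 -56.5] rel ang 72.95210502009303
[[371.0, 245.1], [286.2, 289.3], [204.7, 216.6], [283.0, 184.6]]
side -0.09439929413576018 [0.56933815 0.0128131 ] [[0.1, -0.7], [-0.6, -0.2], [-0.6, -0.3], [1.1, 1.2]]
[280 239  24  16 254] ((536.8884887695312, -43.72313690185547), (44.25790023803711, 44.927242279052734), 71.25430297851562) scanner xy [-27.  -59.3] rel ang 76.66298412150874
```

```bash
cat >> h.py <<'E'
TH=-0.094;T0=np.array([.5675,.0118]);RS=np.array([[np.cos(TH),-np.sin(TH)],[np.sin(TH),np.cos(TH)]])
def S2W(s): return (T0+RS@(np.array(s)/1000.))*1000
def W2S(w): return RS.T@(np.array(w)[:2]-T0)*1000
def st():
    o=env.observe();A=R.from_rotvec(o['orientation']).as_matrix()
    j=np.degrees(np.arctan2(A[1,0],A[0,0]))
    print('t',round(o['t'],2),'pos',(o['ee_pos']*1000).round(1),'scan',W2S(o['ee_pos']).round(1),'jaw world',round(j,1),'jaw rel scanner',round(j-np.degrees(TH),1),'down',A[:,1].round(3),'F',np.round(o['contact_force'],1),'w',round(o['grip_width']*1000,1),'q6',o['joint_positions'].round(2))
    return o
E
python3 -c "
from h import *
o=st();print(S2W((-90,-60)),S2W((-90,-60))-o['ee_pos'][:2]*1000, S2W((0,-150)))"
```

```text
t 0.15 pos [230.2 580.4 182.7] scan [-389.2  534.4] jaw world 68.4 jaw rel scanner 73.7 down [-0.001 -0.001 -1.   ] F [-0.  -0.6 -0.6] w 87.1 q6 [ 1.01  0.53  1.43  0.    1.18 -0.18]
[472.26562948 -39.48756839] [ 242.09376412 -619.87282204] [ 553.42075543 -137.53778782]
```

Call:
apply_moves --rows '[[[127, -302, 0, 0, 0, 0, 0.23], [127, -302, 0, 0, 0, 0, 0.23], [127, -302, 0, 0, 0, 0, 0.23], [127, -302, 0, 0, 0, 0, 0.23], [127, -302, 0, 0, 0, 0, 0.23], [127, -302, 0, 0, 0, 0, 0.23], [127, -302, 0, 0, 0, 0, 0.23], [127, -302, 0, 0, 0, 0, 0.23]]]' --grip_force 20

```text
t: 0.82
ee_pos: [0.3574, 0.2761, 0.1826]
orientation: [-1.366, -0.925, 0.928]
contact_force: [1.6, 0.3, 0.5]
grip_width: 0.0413
```

Call:
apply_moves --rows '[[[127, -303, 0, 0, 0, 0, 0.23], [127, -303, 0, 0, 0, 0, 0.23], [127, -303, 0, 0, 0, 0, 0.23], [127, -303, 0, 0, 0, 0, 0.23], [127, -303, 0, 0, 0, 0, 0.23], [127, -303, 0, 0, 0, 0, 0.23], [127, -303, 0, 0, 0, 0, 0.23], [127, -303, 0, 0, 0, 0, 0.23]]]'

```text
t: 1.48
ee_pos: [0.4849, -0.0293, 0.1826]
orientation: [-1.366, -0.925, 0.928]
contact_force: [0.5, -0.2, 0.1]
grip_width: 0.02
```

```bash
python3 -c "
from h import *
o=st();p=env.camera_params('wrist');im=env.capture('wrist');cv2.imwrite('pics/w1.png',im)
print(proj(p,[[*S2W(s)/1000,.08] for s in SC*1000]).round(), proj(p,[*S2W((-26,-58))/1000,.082]))"
```

```text
t 1.48 pos [484.9 -29.3 182.6] scan [-78.4 -48.7] jaw world 68.3 jaw rel scanner 73.7 down [-0.001 -0.002 -1.   ] F [ 0.5 -0.2  0.1] w 20.0 q6 [-0.29  0.34  1.77 -0.    1.03 -1.48]
[[237. 377.]
 [162. 190.]
 [489.  94.]
 [512. 313.]] [[284.6664253  247.23769594]]
```

View pics/w1.png

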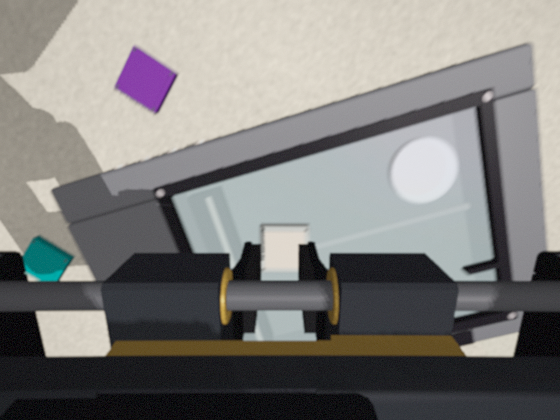

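Wrist view: the tile's near edge runs from (262,226) to (308,226), parallel to the jaws. The screws are within 2-3 px of prediction, and the dish is at (423,168). I'll check the edge numerically, then descend.

```bash
python3 -c "
from h import *
p=env.camera_params('wrist')
for w in ray(p,[(262,226),(308,226),(285,226)],.082): print(W2S(w).round(1))
print('dish',W2S(ray(p,[(423,168)],.085)[0]))
"
```

```text
[-47.3 -80.8]
[-34.4 -36.7]
[-40.9 -58.7]
dish [-60.93093104  80.8754157 ]
```

Call:
apply_moves --rows '[[[0, 4, -30, 0, 0, 0, 0.23], [0, 4, -60, 0, 0, 0, 0.23], [0, 4, -85, 0, 0, 0, 0.23], [0, 4, -100, 0, 0, 0, 0.23], [0, 4, -108, 0, 0, 0, 0.23], [0, 4, -108, 0, 0, 0, 0.23], [0, 4, -108, 0, 0, 0, 0.23], [0, 4, -108, 0, 0, 0, 0.23]]]'

```text
t: 2.2
ee_pos: [0.4912, -0.0325, 0.0761]
orientation: [-1.378, -0.927, 0.924]
contact_force: [-0.6, -0.2, 0.1]
grip_width: 0.0199
```

```bash
python3 -c "
from h import *
st()"
```

```text
t 2.2 pos [491.2 -32.5  76.1] scan [-71.8 -51.3] jaw world 68.1 jaw rel scanner 73.5 down [ 0.008 -0.009 -1.   ] F [-0.6 -0.2  0.1] w 19.9 q6 [-0.29  0.52  1.87 -0.01  0.74 -1.47]
```

Call:
apply_moves --rows '[[[6, 3.5, -1.5, 0.5, 0.5, 0, 0.23], [14, 1.5, -1.5, 0.5, 0.5, 0, 0.23], [22, -1, -1.5, 0.5, 0.5, 0, 0.23], [30, -4, -1.5, 0.5, 0.5, 2.5, 0.23], [37.5, -5.5, -1.5, 0.5, 0.5, 5, 0.23], [45.5, -7.5, -1.5, 0.5, 0.5, 8, 0.23], [53.5, -8, -1.5, 0.5, 0.5, 11, 0.23], [61.5, -9, -1.5, 0.5, 0.5, 14, 0.23]]]'

```text
t: 2.87
ee_pos: [0.5546, -0.042, 0.0751]
orientation: [-1.271, -1.111, 1.108]
contact_force: [1.0, -0.9, 0.2]
grip_width: 0.0201
```

```bash
python3 -c "
from h import *
st()
out=[]
for n,uv in(('scene',(250,197)),('side',(305,244))):
    im=env.capture(n);p=env.camera_params(n);cv2.imwrite(f'pics/{n}1.png',im)
    s,rc=tile(im,p,uv);print(n,s,np.round(rc[1],1),W2S(np.array(rc[0])/1000).round(1),round(rc[2]-np.degrees(TH),1))
    u,v=uv;out.append(cv2.resize(im[v-70:v+70,u-90:u+90],None,fx=2.2,fy=2.2))
cv2.imwrite('pics/m1.png',np.hstack(out))
"
```

```text
t 2.87 pos [554.6 -42.   75.1] scan [ -7.8 -54.8] jaw world 82.3 jaw rel scanner 87.7 down [ 0.002  0.    -1.   ] F [ 1.  -0.9  0.2] w 20.1 q6 [-0.28  0.59  1.71  0.    0.85 -1.71]
scene [     0     46    560    374 131763] [1599.  1506.6] [-19.3   7.5] 94.2
side [279 241  24  14 221] [40.5 43.4] [-26.1 -58.7] 80.0
```

View pics/m1.png

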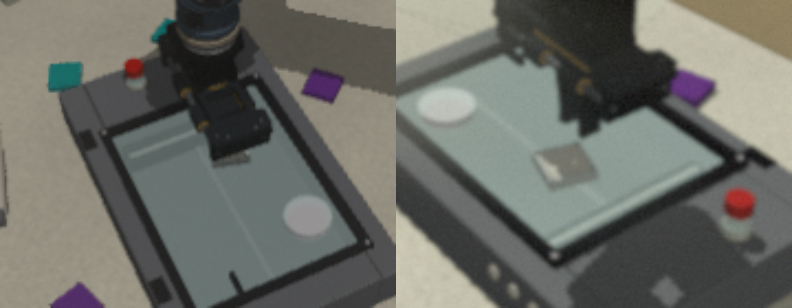

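The side view shows the tile at its start place while the fingertips appear at about (303,233), beyond it. I'll compare that with the TCP projection before moving anything.

```bash
python3 -c "
from h import *
o=env.observe();A=R.from_rotvec(o['orientation']).as_matrix()
for n in('scene','side'):
    p=env.camera_params(n);X=[o['ee_pos']+A@np.array(d)/1000 for d in((0,0,0),(18,0,0),(-18,0,0),(0,-70,0))]
    print(n,proj(p,X).round(1).tolist())
    im=cv2.imread(f'pics/{n}1.png');
    if n=='side': cv2.imwrite('pics/s1z.png',cv2.resize(im[190:280,240:360],None,fx=6,fy=6,interpolation=cv2.INTER_CUBIC))
print(W2S(ray(env.camera_params('side'),[(303,233)],.075)[0]),W2S(ray(env.camera_params('side'),[(303,233)],.12)[0]))
"
```

```text
scene [[257.5, 197.3], [259.9, 201.8], [255.3, 192.9], [256.4, 182.0]]
side [[297.1, 245.4], [292.3, 241.3], [302.1, 249.7], [297.7, 219.4]]
[ 32.54259144 -27.5251927 ] [ -6.54582161 -73.29593392]
```

View pics/s1z.png

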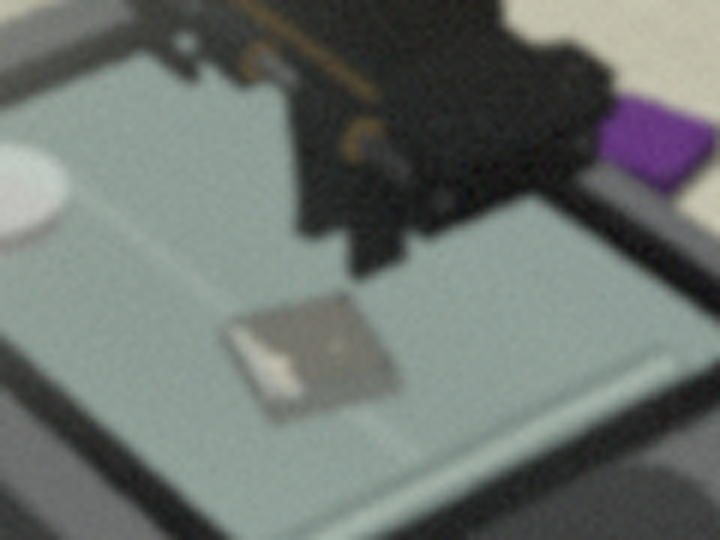

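```bash
python3 -c "
from h import *
o=env.observe();p=env.camera_params('wrist');im=env.capture('wrist');cv2.imwrite('pics/w2.png',im)
A=R.from_rotvec(o['orientation']).as_matrix()
q=proj(p,[[*S2W(s)/1000,.08] for s in SC*1000]);print(q.round(1).tolist())
for u in q:
  if 12<u[0]<548 and 12<u[1]<408: print(u.round(1),spot(im,u,10))
print('tcp',proj(p,[o['ee_pos']+A@np.array(d)/1000 for d in((0,0,0),(10,0,0),(-10,0,0),(10,-30,0),(-10,-30,0))]).round(1).tolist())
T=np.array(p['cam_to_world']);print((A.T@(T[:3,3]-o['ee_pos'])*1000).round(1))
s=cv2.imread('pics/scene1.png')[160:230,210:300];s=cv2.resize(s,(540,420),interpolation=cv2.INTER_CUBIC)
cv2.imwrite('pics/m2.png',np.hstack([cv2.resize(im[60:400,:],(560,340))[:, 130:430],cv2.resize(s,(437,340))]))
"
```

```text
[[153.2, 391.7], [89.5, 60.5], [662.3, 31.0], [569.5, 379.3]]
[153.2 391.7] [np.float64(144.89655172413794), np.float64(390.9655172413793)]
[89.5 60.5] [np.float64(87.86666666666666), np.float64(65.8)]
tcp [[278.6, 233.3], [293.6, 233.3], [263.7, 233.3], [295.7, 251.7], [261.2, 251.6]]
[   0.6 -202.1   76.2]
```

View pics/m2.png

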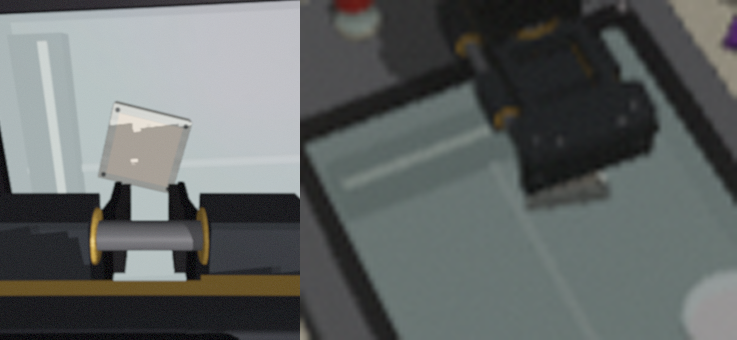

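The wrist view shows the tile unmoved at (275,207), still turned 15°, with the fingertips beside it. The side view puts the tips about 35 mm above the reported TCP, and the wrist gap width gives about 40 mm. So the fingers passed over the tile. I'll back off behind it, then lower further using the force readings.

Call:
apply_moves --rows '[[[-18, 4, 2, 0, 0, -4, 0.23], [-36, 9, 2, 0, 0, -8, 0.23], [-54, 13, 2, 0, 0, -12, 0.23], [-71, 17, 2, 0, 0, -14, 0.23], [-71, 17, 0, 0, 0, -14, 0.23], [-71, 17, -5, 0, 0, -14, 0.23], [-71, 17, -10, 0, 0, -14, 0.23], [-71, 17, -10, 0, 0, -14, 0.23]]]'

```text
t: 3.68
ee_pos: [0.4842, -0.0254, 0.0641]
orientation: [-1.368, -0.924, 0.922]
contact_force: [-0.6, -0.5, 0.6]
grip_width: 0.02
```

```bash
python3 -c "
from h import *
st()
im=cv2.imread('pics/scene0.png');b,g,r=[c.astype(int) for c in cv2.split(im)]
m=((r>140)&(g<70)).astype(np.uint8);n,l,s,c=cv2.connectedComponentsWithStats(m)
for i in range(1,n):
  if s[i][4]>8: print(c[i],s[i],W2S(ray(env.camera_params('scene'),[c[i]],.11)[0]).round(1))
im=env.capture('side');cv2.imwrite('pics/s2z.png',cv2.resize(im[190:280,220:340],None,fx=6,fy=6,interpolation=cv2.INTER_CUBIC))
p=env.camera_params('side');o=env.observe();print((proj(p,o['ee_pos'])-[220,190])*6)
"
```

```text
t 3.68 pos [484.2 -25.4  64.1] scan [-79.4 -44.8] jaw world 68.1 jaw rel scanner 73.5 down [ 0.002 -0.001 -1.   ] F [-0.6 -0.5  0.6] w 20.0 q6 [-0.28  0.54  1.89  0.    0.71 -1.47]
[[285.89011005 418.4766981 ]]
```

View pics/s2z.png

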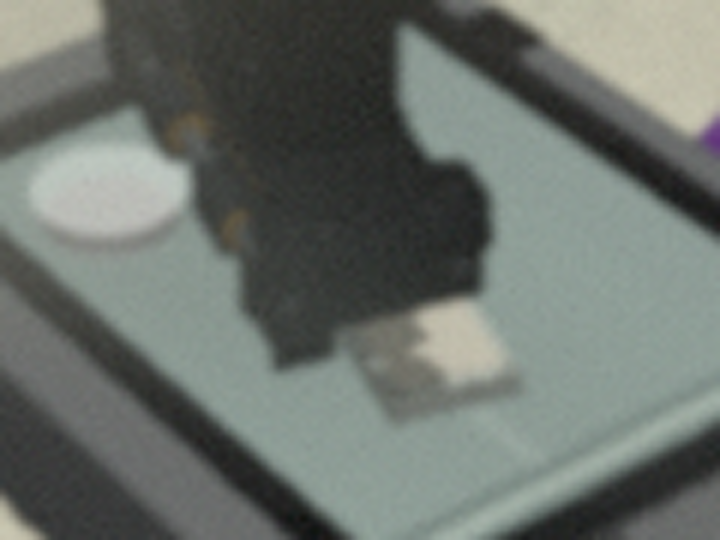

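The reported TCP is at z = 64, below the glass level, with no contact force. That confirms the tips sit about 35 mm above the reported TCP. Lowering in steps.

Call:
apply_moves --rows '[[[0, 0, -5, 0, 0, 0, 0.23], [0, 0, -10, 0, 0, 0, 0.23], [0, 0, -14, 0, 0, 0, 0.23], [0, 0, -16, 0, 0, 0, 0.23], [0, 0, -18, 0, 0, 0, 0.23], [0, 0, -19, 0, 0, 0, 0.23], [0, 0, -20, 0, 0, 0, 0.23], [0, 0, -20, 0, 0, 0, 0.23]]]'

```text
t: 4.4
ee_pos: [0.4841, -0.0253, 0.0442]
orientation: [-1.368, -0.924, 0.922]
contact_force: [-0.1, -0.4, 0.4]
grip_width: 0.0199
```

```bash
python3 -c "
from h import *
o=st()
im=cv2.imread('pics/scene0.png');hsv=cv2.cvtColor(im,cv2.COLOR_BGR2HSV)
m=(((hsv[...,0]<8)|(hsv[...,0]>172))&(hsv[...,1]>150)).astype(np.uint8);n,l,s,c=cv2.connectedComponentsWithStats(m)
for i in range(1,n):
  if s[i][4]>12 and np.hypot(*(c[i]-(221,158)))<15: print('vial',c[i],s[i],W2S(ray(env.camera_params('scene'),[c[i]],.11)[0]).round(1))
im=env.capture('side');p=env.camera_params('side')
g=im.max(2);u,v=proj(p,o['ee_pos'])[0];print(u,v)
for du in range(-12,16,2):
  x=int(round(u+du));col=g[190:280,x];d=np.where(col<60)[0];print(x,190+d[d<80].max() if len(d) else None,end='; ')
"
```

```text
t 4.4 pos [484.1 -25.3  44.2] scan [-79.5 -44.8] jaw world 68.1 jaw rel scanner 73.5 down [ 0.002 -0.001 -1.   ] F [-0.1 -0.4  0.4] w 19.9 q6 [-0.28  0.58  1.9   0.    0.66 -1.47]
vial [220.34545455 157.45454545] [217 154   8   8  55] [  41.  -222.4]
267.73976562435524 266.9096243706266
256 267; 258 269; 260 269; 262 269; 264 269; 266 255; 268 256; 270 256; 272 255; 274 254; 276 250; 278 249; 280 248; 282 247;
```

Call:
apply_moves --rows '[[[0, 0, -0.7, 0, 0, 0, 0.23], [0, 0, -1.4, 0, 0, 0, 0.23], [0, 0, -2.1, 0, 0, 0, 0.23], [0, 0, -2.8, 0, 0, 0, 0.23], [0, 0, -3.5, 0, 0, 0, 0.23], [0, 0, -4, 0, 0, 0, 0.23], [0, 0, -4, 0, 0, 0, 0.23], [0, 0, -4, 0, 0, 0, 0.23]]]'

```text
t: 5.12
ee_pos: [0.4842, -0.0253, 0.0403]
orientation: [-1.368, -0.924, 0.922]
contact_force: [-0.1, 0.6, 0.1]
grip_width: 0.0197
```

Call:
apply_moves --rows '[[[0, 0, -0.5, 0, 0, 0, 0.23], [0, 0, -1, 0, 0, 0, 0.23], [0, 0, -1.5, 0, 0, 0, 0.23], [0, 0, -2, 0, 0, 0, 0.23], [0, 0, -2.5, 0, 0, 0, 0.23], [0, 0, -2.5, 0, 0, 0, 0.23], [0, 0, -2.5, 0, 0, 0, 0.23], [0, 0, -2.5, 0, 0, 0, 0.23]]]'

```text
t: 5.78
ee_pos: [0.4841, -0.0253, 0.0378]
orientation: [-1.368, -0.924, 0.922]
contact_force: [0.4, -0.6, -0.5]
grip_width: 0.0202
```

Call:
apply_moves --rows '[[[0, 0, -0.5, 0, 0, 0, 0.23], [0, 0, -1, 0, 0, 0, 0.23], [0, 0, -1.5, 0, 0, 0, 0.23], [0, 0, -2, 0, 0, 0, 0.23], [0, 0, -2, 0, 0, 0, 0.23], [0, 0, -2, 0, 0, 0, 0.23], [0, 0, -2, 0, 0, 0, 0.23], [0, 0, -2, 0, 0, 0, 0.23]]]'

```text
t: 6.45
ee_pos: [0.4842, -0.0253, 0.0358]
orientation: [-1.368, -0.924, 0.922]
contact_force: [0.2, 0.7, -0.3]
grip_width: 0.0198
```

Call:
apply_moves --rows '[[[0, 0, -0.5, 0, 0, 0, 0.23], [0, 0, -1, 0, 0, 0, 0.23], [0, 0, -1.5, 0, 0, 0, 0.23], [0, 0, -1.5, 0, 0, 0, 0.23], [0, 0, -1.5, 0, 0, 0, 0.23], [0, 0, -1.5, 0, 0, 0, 0.23], [0, 0, -1.5, 0, 0, 0, 0.23], [0, 0, -1.5, 0, 0, 0, 0.23]]]'

```text
t: 7.12
ee_pos: [0.4842, -0.0253, 0.0343]
orientation: [-1.368, -0.924, 0.922]
contact_force: [-0.4, -0.2, -0.3]
grip_width: 0.0198
```

```bash
python3 -c "
from h import *
o=st()
im=env.capture('side');cv2.imwrite('pics/s3z.png',cv2.resize(im[190:290,220:340],None,fx=6,fy=6,interpolation=cv2.INTER_CUBIC))
"
```

```text
t 7.12 pos [484.2 -25.3  34.3] scan [-79.5 -44.8] jaw world 68.1 jaw rel scanner 73.5 down [ 0.002 -0.001 -1.   ] F [-0.4 -0.2 -0.3] w 19.8 q6 [-0.28  0.59  1.91  0.    0.64 -1.47]
```

View pics/s3z.png

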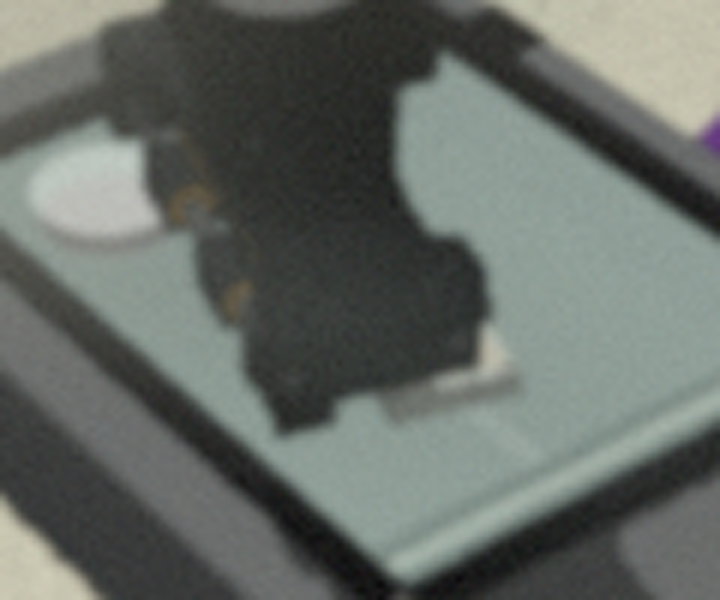

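The side view shows the visible fingertip's bottom edge running from (282,435) to (338,415) in the crop, still above the glass. Computing its height.

```bash
python3 -c "
from h import *
o=env.observe();A=R.from_rotvec(o['orientation']).as_matrix();p=env.camera_params('side')
for z in(70,75,80,85,90):
  X=[np.r_[(o['ee_pos']+A@np.array([a,0,b])/1000)[:2],z/1000] for a in(-10,-25) for b in(-9.5,9.5)]
  print(z,((proj(p,X)-[220,190])*6).round().tolist())
"
```

```text
70 [[320.0, 417.0], [270.0, 429.0], [335.0, 443.0], [284.0, 455.0]]
75 [[320.0, 406.0], [270.0, 418.0], [335.0, 432.0], [284.0, 444.0]]
80 [[320.0, 395.0], [270.0, 407.0], [335.0, 421.0], [284.0, 433.0]]
85 [[320.0, 384.0], [269.0, 396.0], [335.0, 410.0], [284.0, 422.0]]
90 [[320.0, 373.0], [269.0, 385.0], [335.0, 398.0], [284.0, 411.0]]
```

Tips at z≈80, so lower 5 more.

Call:
apply_moves --rows '[[[0, 0, -1, 0, 0, 0, 0.23], [0, 0, -2, 0, 0, 0, 0.23], [0, 0, -3, 0, 0, 0, 0.23], [0, 0, -4, 0, 0, 0, 0.23], [0, 0, -5, 0, 0, 0, 0.23], [0, 0, -5.5, 0, 0, 0, 0.23], [0, 0, -5.5, 0, 0, 0, 0.23], [0, 0, -5.5, 0, 0, 0, 0.23]]]'

```text
t: 7.83
ee_pos: [0.4843, -0.0253, 0.0312]
orientation: [-1.369, -0.925, 0.922]
contact_force: [-4.5, 0.8, 23.0]
grip_width: 0.0195
```

Call:
apply_moves --rows '[[[0, 0, -0.5, 0, 0, 0, 0.23], [0, 0, -1, 0, 0, 0, 0.23], [0, 0, -1.5, 0, 0, 0, 0.23], [0, 0, -2, 0, 0, 0, 0.23], [0, 0, -2, 0, 0, 0, 0.23], [0, 0, -2, 0, 0, 0, 0.23], [0, 0, -2, 0, 0, 0, 0.23], [0, 0, -2, 0, 0, 0, 0.23]]]'

```text
t: 8.5
ee_pos: [0.4848, -0.0255, 0.0312]
orientation: [-1.37, -0.926, 0.921]
contact_force: [-3.9, 1.2, 22.5]
grip_width: 0.0197
```

```bash
python3 -c "
from h import *
o=st();print(o['ft_torque'])"
```

```text
t 8.5 pos [484.8 -25.5  31.2] scan [-78.9 -44.9] jaw world 68.1 jaw rel scanner 73.5 down [ 0.005 -0.002 -1.   ] F [-3.9  1.2 22.5] w 19.7 q6 [-0.28  0.6   1.91 -0.    0.62 -1.47]
[ 0.18330456  0.62268713 -0.00521026]
```

Call:
apply_moves --rows '[[[0, 0, 1, 0, 0, 0, 0.23], [0, 0, 2, 0, 0, 0, 0.23], [0, 0, 2.5, 0, 0, 0, 0.23], [0, 0, 2.5, 0, 0, 0, 0.23], [0, 0, 2.5, 0, 0, 0, 0.23], [0, 0, 2.5, 0, 0, 0, 0.23], [0, 0, 2.5, 0, 0, 0, 0.23], [0, 0, 2.5, 0, 0, 0, 0.23]]]'

```text
t: 9.17
ee_pos: [0.4846, -0.0254, 0.0334]
orientation: [-1.37, -0.926, 0.921]
contact_force: [-0.8, -0.1, 0.0]
grip_width: 0.02
```

```bash
python3 -c "
from h import *
o=st();print(o['ft_torque'])"
```

```text
t 9.17 pos [484.6 -25.4  33.4] scan [-79.  -44.8] jaw world 68.1 jaw rel scanner 73.5 down [ 0.005 -0.001 -1.   ] F [-0.8 -0.1  0. ] w 20.0 q6 [-0.28  0.6   1.91 -0.    0.63 -1.47]
[-0.01018964 -0.00758013  0.02937174]
```

Call:
apply_moves --rows '[[[8, -3.5, 0, 0, 0.2, 0, 0.23], [17, -6.5, 0, 0, 0.2, 0, 0.23], [25, -9.5, 0, 0, 0.2, 0, 0.23], [33, -11, 0, 0, 0.2, 2, 0.23], [41, -13, 0, 0, 0.2, 5, 0.23], [49, -14, 0, 0, 0.2, 8, 0.23], [57, -15.5, 0, 0, 0.2, 11, 0.23], [65, -16, 0, 0, 0.2, 14, 0.23]]]'

```text
t: 9.83
ee_pos: [0.5509, -0.0421, 0.0335]
orientation: [-1.272, -1.11, 1.109]
contact_force: [-0.9, 0.8, 0.3]
grip_width: 0.0201
```

```bash
python3 -c "
from h import *
st()
im=env.capture('side');p=env.camera_params('side');cv2.imwrite('pics/side4.png',im)
a=cv2.resize(im[190:290,225:345],None,fx=3.3,fy=3.3,interpolation=cv2.INTER_CUBIC)
im=env.capture('wrist');cv2.imwrite('pics/w4.png',im)
cv2.imwrite('pics/m4.png',np.hstack([a,cv2.resize(im,(440,330))[:, 60:400]]))
"
```

```text
t 9.83 pos [550.9 -42.1  33.5] scan [-11.4 -55.2] jaw world 82.2 jaw rel scanner 87.6 down [ 0.002 -0.001 -1.   ] F [-0.9  0.8  0.3] w 20.1 q6 [-0.28  0.65  1.74 -0.    0.75 -1.71]
```

View pics/m4.png

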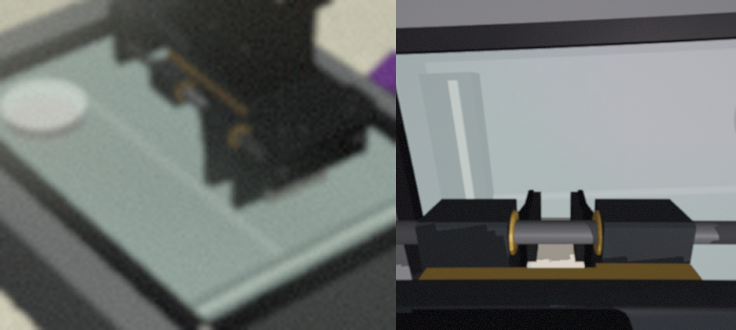

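The tile is now pushed ahead of both fingertips: in the wrist view it sits beyond the finger gap at crop (560,250). Continuing toward the rail.

Call:
apply_moves --rows '[[[7, -0.7, 0, 0, 0, 0.5, 0.23], [14, -1.3, 0, 0, 0, 1, 0.23], [21, -2, 0, 0, 0, 1.5, 0.23], [28, -2.6, 0, 0, 0, 2, 0.23], [35, -3.3, 0, 0, 0, 2.4, 0.23], [42, -4, 0, 0, 0, 2.4, 0.23], [48, -4.5, 0, 0, 0, 2.4, 0.23], [54, -5, 0, 0, 0, 2.4, 0.23]]]'

```text
t: 10.6
ee_pos: [0.607, -0.0474, 0.0336]
orientation: [-1.257, -1.141, 1.137]
contact_force: [-0.9, 0.3, 0.5]
grip_width: 0.02
```

Call:
apply_moves --rows '[[[2, -0.2, 0, 0, 0, 0, 0.23], [3, -0.3, 0, 0, 0, 0, 0.23], [4, -0.4, 0, 0, 0, 0, 0.23], [5, -0.5, 0, 0, 0, 0, 0.23], [6, -0.6, 0, 0, 0, 0, 0.23], [6, -0.6, 0, 0, 0, 0, 0.23], [6, -0.6, 0, 0, 0, 0, 0.23], [6, -0.6, 0, 0, 0, 0, 0.23]]]'

```text
t: 11.27
ee_pos: [0.6115, -0.0478, 0.0335]
orientation: [-1.255, -1.139, 1.138]
contact_force: [-4.8, 0.1, 3.1]
grip_width: 0.0204
```

```bash
python3 -c "
from h import *
st()"
```

```text
t 11.27 pos [611.5 -47.8  33.5] scan [ 49.4 -55.2] jaw world 84.5 jaw rel scanner 89.9 down [ 0.002 -0.001 -1.   ] F [-4.8  0.1  3.1] w 20.4 q6 [-0.26  0.71  1.58 -0.    0.85 -1.73]
```

Rail contact at TCP x≈49.4, against 50.5 expected. A little firmer press to seat it flat.

Call:
apply_moves --rows '[[[1, 0, 0, 0, 0, 0, 0.23], [2, -0.2, 0, 0, 0, 0, 0.23], [2.5, -0.2, 0, 0, 0, 0, 0.23], [2.5, -0.2, 0, 0, 0, 0, 0.23], [2.5, -0.2, 0, 0, 0, 0, 0.23], [2.5, -0.2, 0, 0, 0, 0, 0.23], [2.5, -0.2, 0, 0, 0, 0, 0.23], [2.5, -0.2, 0, 0, 0, 0, 0.23]]]'

```text
t: 11.93
ee_pos: [0.6113, -0.0477, 0.0334]
orientation: [-1.251, -1.135, 1.141]
contact_force: [-7.3, -0.6, 6.1]
grip_width: 0.0199
```

```bash
python3 -c "
from h import *
o=st();print(o['ft_torque'])"
```

```text
t 11.93 pos [611.3 -47.7  33.4] scan [ 49.2 -55.1] jaw world 84.5 jaw rel scanner 89.9 down [-0.004 -0.    -1.   ] F [-7.3 -0.6  6.1] w 19.9 q6 [-0.26  0.71  1.58 -0.    0.86 -1.73]
[-0.15131783  1.32488468 -0.0322033 ]
```

Call:
apply_moves --rows '[[[-10, 1, 0, 0, 0, 0, 0.23], [-25, 2, 5, 0, 0, 0, 0.23], [-30, 3, 25, 0, 0, 0, 0.23], [-30, 3, 50, 0, 0, -7, 0.23], [-30, 3, 60, 0, 0, -14, 0.23], [-30, 3, 60, 0, 0, -21, 0.23], [-30, 3, 60, 0, 0, -28, 0.23], [-30, 3, 60, 0, 0, -35, 0.23]]]'

```text
t: 12.6
ee_pos: [0.5841, -0.0451, 0.0944]
orientation: [-1.465, -0.672, 0.668]
contact_force: [-0.2, 0.7, 0.3]
grip_width: 0.02
```

Call:
apply_moves --rows '[[[0, -20, 0, 0, 0, -7, 0.23], [0, -40, 0, 0, 0, -14, 0.23], [0, -60, 0, 0, 0, -21, 0.23], [10, -75, 0, 0, 0, -28, 0.23], [30, -75, 0, 0, 0, -35, 0.23], [45, -75, 0, 0, 0, -42, 0.23], [57, -75, 0, 0, 0, -49, 0.23], [57, -75, 0, 0, 0, -55, 0.23]]]'

```text
t: 13.27
ee_pos: [0.6465, -0.1213, 0.095]
orientation: [-1.572, 0.076, -0.094]
contact_force: [-0.4, -0.4, 0.1]
grip_width: 0.0196
```

```bash
python3 -c "
from h import *
st()
for n,uv in(('scene',W:=None),('side',None),('wrist',None)):
    im=env.capture(n);p=env.camera_params(n);cv2.imwrite(f'pics/{n}5.png',im)
    uv=proj(p,[*S2W((85,-57))/1000,.082])[0]
    try:
        s,rc=tile(im,p,uv);print(n,uv.round(),s,np.round(rc[1],1),W2S(np.array(rc[0])/1000).round(1),round(rc[2]-np.degrees(TH),1))
    except Exception as e: print(n,uv,e)
    q=proj(p,[[*S2W(s)/1000,.08] for s in SC*1000]);print(q.round().tolist())
a=cv2.imread('pics/scene5.png');b=cv2.imread('pics/wrist5.png')
cv2.imwrite('pics/m5.png',np.hstack([cv2.resize(a[150:290,190:350],(400,350),interpolation=cv2.INTER_CUBIC),cv2.resize(b,(400,300),interpolation=cv2.INTER_AREA) if 0 else cv2.copyMakeBorder(cv2.resize(b,(400,300)),0,50,0,0,0)]))
"
```

```text
t 13.27 pos [ 646.5 -121.3   95. ] scan [  91.1 -125.1] jaw world -6.2 jaw rel scanner -0.8 down [ 0.011 -0.004 -1.   ] F [-0.4 -0.4  0.1] w 19.6 q6 [-0.36  0.67  1.43  0.    1.03 -0.25]
scene [228. 207.] [221 200  17  16 176] [42.9 41.9] [ 83. -53.] 89.8
[[206.0, 187.0], [276.0, 161.0], [326.0, 237.0], [248.0, 271.0]]
side [329. 228.] [317 220  25  16 250] [50.5 48.6] [ 86.1 -55.4] 92.4
[[371.0, 245.0], [286.0, 290.0], [204.0, 217.0], [283.0, 185.0]]
wrist [275. 130.] [ 241   90   66   67 4236] [41.  41.3] [ 84.4 -53.2] 89.8
[[318.0, 267.0], [0.0, 270.0], [-193.0, -378.0], [339.0, -362.0]]
```

The tile measures at scanner (84.4,-53.4), square to within about 0.2° and against the rail, with the scene, side and wrist views agreeing. Next I'll go down behind it.

Call:
apply_moves --rows '[[[-8, 11, 0, 0.2, 0.6, 0.8, 0.115], [-8, 11, -20, 0.2, 0.6, 0.8, 0.115], [-8, 11, -35, 0.2, 0.6, 0.8, 0.115], [-8, 11, -45, 0.2, 0.6, 0.8, 0.115], [-8, 11, -52, 0.2, 0.6, 0.8, 0.115], [-8, 11, -57, 0.2, 0.6, 0.8, 0.115], [-8, 11, -60, 0.2, 0.6, 0.8, 0.115], [-8, 11, -60, 0.2, 0.6, 0.8, 0.115]]]'

```text
t: 14.08
ee_pos: [0.6343, -0.1093, 0.0341]
orientation: [-1.569, 0.072, -0.062]
contact_force: [-0.9, 0.5, 0.1]
grip_width: 0.0101
```

```bash
python3 -c "
from h import *
st()"
```

```text
t 14.08 pos [ 634.3 -109.3   34.1] scan [  77.9 -114.2] jaw world -4.9 jaw rel scanner 0.5 down [-0.006  0.001 -1.   ] F [-0.9  0.5  0.1] w 10.1 q6 [-0.34  0.74  1.49 -0.    0.92 -0.26]
```

Call:
apply_moves --rows '[[[6, 9.5, 0, 0, -0.3, -0.5, 0.115], [7, 19.5, 0, 0, -0.3, -0.5, 0.115], [7.5, 27.5, 0, 0, -0.3, -0.5, 0.115], [8.5, 35.5, 0, 0, -0.3, -0.5, 0.115], [9, 43.5, 0, 0, -0.3, -0.5, 0.115], [10, 51.5, 0, 0, -0.3, -0.5, 0.115], [10.5, 59.5, 0, 0, -0.3, -0.5, 0.115], [11.5, 67, 0, 0, -0.3, -0.5, 0.115]]]'

```text
t: 14.75
ee_pos: [0.6458, -0.0413, 0.0342]
orientation: [-1.568, 0.074, -0.073]
contact_force: [0.1, -1.4, 0.7]
grip_width: 0.0101
```

```bash
cat > look.py <<'E'
from h import *
import sys
st();y=float(sys.argv[1])
for n in('scene','side','wrist'):
    im=env.capture(n);p=env.camera_params(n);cv2.imwrite(f'pics/{n}_l{int(y)}.png',im)
    uv=proj(p,[*S2W((85,y))/1000,.082])[0]
    s,rc=tile(im,p,uv);print(n,s,np.round(rc[1],1),W2S(np.array(rc[0])/1000).round(1),round(rc[2]-np.degrees(TH),1))
E
python3 look.py -12
```

```text
t 14.75 pos [645.8 -41.3  34.2] scan [ 82.9 -45.5] jaw world -5.4 jaw rel scanner 0.0 down [-0.001  0.001 -1.   ] F [ 0.1 -1.4  0.7] w 10.1 q6 [-0.24  0.74  1.49  0.    0.92 -0.14]
scene [226 211  19  16 191] [44.7 42.5] [82.4 -9.7] 92.3
side [309 216   9  11  77] [40.1 18.3] [ 74.6 -12.5] 49.4
wrist [ 240  157   86   82 6687] [41.3 41.7] [84.6 -8.4] 90.1
```

Tracking well: tile at (84.6,-8.4), square.

Call:
apply_moves --rows '[[[0.8, 8, 0, 0, 0, 0, 0.115], [1.5, 16, 0, 0, 0, 0, 0.115], [2.3, 24, 0, 0, 0, 0, 0.115], [3, 32, 0, 0, 0, 0, 0.115], [3.8, 40, 0, 0, 0, 0, 0.115], [4.5, 48, 0, 0, 0, 0, 0.115], [5.3, 56, 0, 0, 0, 0, 0.115], [6, 64, 0, 0, 0, 0, 0.115]]]'

```text
t: 15.57
ee_pos: [0.6517, 0.0238, 0.0338]
orientation: [-1.568, 0.074, -0.072]
contact_force: [-0.3, 0.0, -0.9]
grip_width: 0.0099
```

```bash
python3 look.py 56
```

```text
t 15.57 pos [651.7  23.8  33.8] scan [82.7 19.8] jaw world -5.3 jaw rel scanner 0.1 down [-0.001  0.002 -1.   ] F [-0.3  0.  -0.9] w 9.9 q6 [-0.14  0.75  1.47  0.    0.92 -0.04]
scene [235 228  20  17 210] [43.7 41.7] [82.3 55.7] 89.7
side [290 202  10  12  96] [47.2 21.6] [75.3 56.8] 51.7
wrist [ 239  157   87   82 6696] [41.3 41.3] [84.3 56.8] 90.1
```

Call:
apply_moves --rows '[[[0.6, 7, 0, 0, 0, 0, 0.115], [1.3, 14, 0, 0, 0, 0, 0.115], [2, 21, 0, 0, 0, 0, 0.115], [2.6, 28, 0, 0, 0, 0, 0.115], [3.3, 35, 0, 0, 0, 0, 0.115], [4, 42, 0, 0, 0, 0, 0.115], [4.6, 49, 0, 0, 0, 0, 0.115], [5.3, 56, 0, 0, 0, 0, 0.115]]]'

```text
t: 16.38
ee_pos: [0.657, 0.0806, 0.0339]
orientation: [-1.568, 0.073, -0.071]
contact_force: [0.2, 0.3, -0.3]
grip_width: 0.01
```

```bash
python3 look.py 113
```

```text
t 16.38 pos [657.   80.6  33.9] scan [82.6 76.9] jaw world -5.2 jaw rel scanner 0.2 down [-0.001  0.002 -1.   ] F [ 0.2  0.3 -0.3] w 10.0 q6 [-0.05  0.76  1.44  0.    0.94  0.04]
scene [244 244  20  18 226] [42.9 42.9] [ 81.9 112.8] 90.4
side [274 191  11  13 108] [54.5 24.8] [ 73.8 116.3] 52.3
wrist [ 239  158   86   81 6738] [40.8 41.3] [ 83.9 113.7] 90.2
```

Call:
apply_moves --rows '[[[0.3, 3, 0, 0, 0, 0, 0.115], [0.5, 5.5, 0, 0, 0, 0, 0.115], [0.7, 7.5, 0, 0, 0, 0, 0.115], [0.9, 9.5, 0, 0, 0, 0, 0.115], [1, 11, 0, 0, 0, 0, 0.115], [1.1, 12, 0, 0, 0, 0, 0.115], [1.2, 13, 0, 0, 0, 0, 0.115], [1.2, 13, 0, 0, 0, 0, 0.115]]]'

```text
t: 17.2
ee_pos: [0.6579, 0.0918, 0.0339]
orientation: [-1.571, 0.072, -0.069]
contact_force: [-0.8, -5.7, 1.2]
grip_width: 0.0101
```

```bash
python3 look.py 125
```

```text
t 17.2 pos [657.9  91.8  33.9] scan [82.5 88.2] jaw world -5.1 jaw rel scanner 0.2 down [-0.002 -0.001 -1.   ] F [-0.8 -5.7  1.2] w 10.1 q6 [-0.03  0.76  1.44 -0.    0.95  0.06]
scene [245 247  21  19 233] [43.7 42. ] [ 81.4 124.7] 89.6
side [272 189  10  13 100] [55.1 22.5] [ 74.3 127.3] 52.6
wrist [ 239  160   86   81 6675] [41.  41.3] [ 83.8 124.1] 90.2
```

Contact with the end stop (5.7 N). I'll press slightly, draw back, and check the rail side.

Call:
apply_moves --rows '[[[0.2, 1.5, 0, 0, 0, 0, 0.115], [0.2, 1.5, 0, 0, 0, 0, 0.115], [0.2, 1.5, 0, 0, 0, 0, 0.115], [-0.5, -6, 0, 0, 0, 0, 0.115], [-1.5, -16, 0, 0, 0, 0, 0.115], [-2, -26, 15, 0, 0, 0, 0.115], [-2, -26, 40, 0, 0, 0, 0.115], [-2, -26, 60, 0, 0, 0, 0.115]]]'

```text
t: 18.02
ee_pos: [0.6561, 0.0646, 0.0955]
orientation: [-1.57, 0.074, -0.071]
contact_force: [1.1, -0.3, 0.7]
grip_width: 0.0099
```

```bash
python3 look.py 125; python3 -c "
from h import *
im=cv2.imread('pics/wrist_l125.png');p=env.camera_params('wrist')
q=proj(p,[[*S2W((85,125))/1000,.082],[*S2W((110,150))/1000,.08],[*S2W((116,156))/1000,.08],[*S2W((53,120))/1000,.08]]);print(q.round(1).tolist())
u,v=q[0].astype(int);x0,y0=max(u-90,0),max(v-75,0);print(x0,y0)
cv2.imwrite('pics/z5.png',cv2.resize(im[y0:y0+150,x0:x0+190],None,fx=4,fy=4,interpolation=cv2.INTER_CUBIC))"
```

```text
t 18.02 pos [656.1  64.6  95.5] scan [83.2 60.9] jaw world -5.3 jaw rel scanner 0.1 down [-0.002  0.    -1.   ] F [ 1.1 -0.3  0.7] w 9.9 q6 [-0.07  0.67  1.42 -0.    1.05  0.02]
scene [245 247  21  19 233] [43.3 41.9] [ 81.4 124.5] 89.6
side [269 188  23  14 203] [49.8 50.4] [ 84.3 124.1] 6.0
wrist [ 242  105   64   64 3900] [40.6 40.9] [ 81.9 124.3] 90.2
[[278.5, 136.3], [317.5, 96.3], [327.3, 86.4], [230.6, 143.6]]
188 61
```

View pics/z5.png

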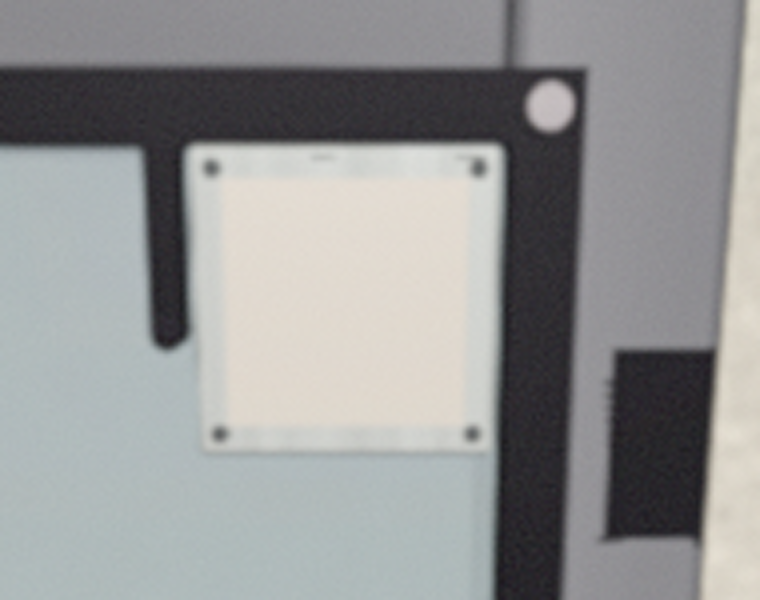

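The close view shows the tile in the bay, with its top edge on the end stop. The outline's taper (top 185–505, bottom 203–491) and the small strip at lower right (491–498) need a numeric check for tilt or yaw.

```bash
python3 -c "
from h import *
p=env.camera_params('wrist')
def m(L,z):
  return np.array([W2S(w) for w in ray(p,np.array(L)/4+[188-.4,61-.4],z)]).round(1)
o=m([(185,145),(505,145),(491,450),(203,450)],.082)
s=m([(211,167),(479,167),(472,433),(220,433)],.082)
i=m([(222,180),(470,180),(467,425),(225,425)],.082)
for n,c in(('outer',o),('screws',s),('inset',i)): print(n,c.tolist(),[round(np.hypot(*(c[k]-c[(k+1)%4])),1) for k in range(4)])
print('rail in',m([(505,150),(497,450),(495,560)],.080).tolist(),'stop',m([(100,145),(505,145)],.08).tolist(),'cheek',m([(148,155),(183,155),(153,335),(187,335),(168,348)],.08).tolist())
print('screw',m([(550,105)],.08).tolist(),'cam',np.round(p['cam_to_world'],3).tolist())
"
```

```text
outer [[56.5, 149.4], [107.5, 149.6], [106.8, 100.6], [57.7, 100.4]] [np.float64(51.0), np.float64(49.0), np.float64(49.1), np.float64(49.0)]
screws [[60.5, 146.1], [103.4, 146.3], [103.4, 103.5], [60.7, 103.4]] [np.float64(42.9), np.float64(42.8), np.float64(42.7), np.float64(42.7)]
inset [[62.2, 144.1], [102.0, 144.3], [102.6, 104.8], [61.6, 104.7]] [np.float64(39.8), np.float64(39.5), np.float64(41.0), np.float64(39.4)]
rail in [[107.7, 148.9], [108.0, 100.2], [108.3, 80.7]] stop [[42.6, 149.4], [107.7, 149.7]] cheek [[50.2, 147.9], [55.9, 148.0], [49.8, 119.5], [55.5, 119.5], [52.2, 117.3]]
screw [[114.6, 155.7]] cam [[0.996, 0.088, 0.021, 0.665], [-0.09, 0.956, 0.279, 0.142], [0.005, -0.28, 0.96, 0.299], [0.0, 0.0, 0.0, 1.0]]
```

The screws form a true 42.8 mm square, so the tile is flat, and it is against the stop. By the inner-face rays, though, about 1–2 mm remains to the rail. I'll shut the fingers, turn them, and nudge the tile's exposed side (y 100–112, short of the cheek) toward the rail.

Call:
apply_moves --rows '[[[-10, 8, 0, 0, 0, 7, 0], [-20, 16, 0, 0, 0, 14, 0], [-30, 24, 0, 0, 0, 21, 0], [-40, 32, 0, 0, 0, 28, 0], [-49, 41, 0, 0, 0, 35, 0], [-49, 41, 0, 0, 0, 42, 0], [-49, 41, 0, 0, 0, 49, 0], [-49, 41, 0, 0, 0, 55, 0]]]'

```text
t: 18.83
ee_pos: [0.6078, 0.1063, 0.0961]
orientation: [-1.458, -0.684, 0.681]
contact_force: [-0.0, -0.5, 0.3]
grip_width: 0.0007
```

Call:
apply_moves --rows '[[[0, 0, 0, 0, 0, 7, 0], [0, 0, 0, 0, 0, 14, 0], [0, 0, 0, 0, 0, 21, 0], [0, 0, 0, 0, 0, 28, 0], [0, 0, 0, 0, 0, 35, 0], [0, 0, 0, 0, 0, 35, 0], [0, 0, 0, 0, 0, 35, 0], [0, 0, 0, 0, 0, 35, 0]]]'

```text
t: 19.5
ee_pos: [0.6073, 0.1063, 0.0957]
orientation: [-1.245, -1.144, 1.143]
contact_force: [0.8, 0.5, -0.3]
grip_width: 0.0007
```

```bash
python3 look.py 125
```

```text
t 19.5 pos [607.3 106.3  95.7] scan [30.8 97.8] jaw world 85.0 jaw rel scanner 90.4 down [-0.003  0.003 -1.   ] F [ 0.8  0.5 -0.3] w 0.7 q6 [-0.01  0.62  1.53  0.    0.99 -1.49]
scene [245 248  21  18 218] [42.5 41.3] [ 81.8 124.5] 89.7
side [269 188  24  13 201] [51.6 49.7] [ 84.6 123. ] 91.6
wrist [296 277   3  46 126] [ 1.6 38.8] [ 90.2 112.3] 91.3
```

Call:
apply_moves --rows '[[[0, -1, -20, 0, 0, -0.4, 0], [0, -1, -38, 0, 0, -0.4, 0], [0, -1, -48, 0, 0, -0.4, 0], [0, -1, -54, 0, 0, -0.4, 0], [0, -1, -58, 0, 0, -0.4, 0], [0, -1, -60, 0, 0, -0.4, 0], [0, -1, -61, 0, 0, -0.4, 0], [0, -1, -61, 0, 0, -0.4, 0]]]'

```text
t: 20.32
ee_pos: [0.6081, 0.1054, 0.0354]
orientation: [-1.249, -1.141, 1.139]
contact_force: [-1.3, 0.5, -0.9]
grip_width: 0.0002
```

```bash
python3 -c "
from h import *
st()"
```

```text
t 20.32 pos [608.1 105.4  35.4] scan [31.7 97. ] jaw world 84.7 jaw rel scanner 90.0 down [-0.001  0.003 -1.   ] F [-1.3  0.5 -0.9] w 0.2 q6 [-0.01  0.71  1.57  0.    0.87 -1.49]
```

Call:
apply_moves --rows '[[[3, -0.3, -1, 0, 0, 0, 0], [6, -0.6, -1, 0, 0, 0, 0], [9, -0.9, -1, 0, 0, 0, 0], [11, -1, -1, 0, 0, 0, 0], [12.5, -1.2, -1, 0, 0, 0, 0], [14, -1.3, -1, 0, 0, 0, 0], [15, -1.4, -1, 0, 0, 0, 0], [15, -1.4, -1, 0, 0, 0, 0]]]'

```text
t: 20.98
ee_pos: [0.6234, 0.1039, 0.0344]
orientation: [-1.249, -1.141, 1.138]
contact_force: [-0.3, 0.1, 0.1]
grip_width: 0.0006
```

Call:
apply_moves --rows '[[[0.5, 0, 0, 0, 0, 0, 0], [1, -0.1, 0, 0, 0, 0, 0], [1.5, -0.1, 0, 0, 0, 0, 0], [2, -0.2, 0, 0, 0, 0, 0], [2.5, -0.2, 0, 0, 0, 0, 0], [3, -0.3, 0, 0, 0, 0, 0], [3.5, -0.3, 0, 0, 0, 0, 0], [3.5, -0.3, 0, 0, 0, 0, 0]]]'

```text
t: 21.65
ee_pos: [0.6254, 0.1036, 0.0342]
orientation: [-1.247, -1.139, 1.14]
contact_force: [-3.9, -0.5, 2.2]
grip_width: 0.0009
```

```bash
python3 -c "
from h import *
st()"
```

```text
t 21.65 pos [625.4 103.6  34.2] scan [49.1 96.8] jaw world 84.7 jaw rel scanner 90.0 down [-0.004  0.003 -1.   ] F [-3.9 -0.5  2.2] w 0.9 q6 [-0.01  0.73  1.52  0.    0.9  -1.49]
```

Resistance at x=49.1, matching the 49.2 measured when the tile was flat on the rail. One firmer press, then back off.

Call:
apply_moves --rows '[[[1, 0, 0, 0, 0, 0, 0], [2, -0.2, 0, 0, 0, 0, 0], [2.5, -0.2, 0, 0, 0, 0, 0], [2.5, -0.2, 0, 0, 0, 0, 0], [2.5, -0.2, 0, 0, 0, 0, 0], [2.5, -0.2, 0, 0, 0, 0, 0], [2.5, -0.2, 0, 0, 0, 0, 0], [2.5, -0.2, 0, 0, 0, 0, 0]]]'

```text
t: 22.32
ee_pos: [0.6253, 0.1036, 0.0341]
orientation: [-1.243, -1.135, 1.143]
contact_force: [-7.9, -1.7, 5.0]
grip_width: 0.0002
```

```bash
python3 -c "
from h import *
st()"
```

```text
t 22.32 pos [625.3 103.6  34.1] scan [48.9 96.8] jaw world 84.7 jaw rel scanner 90.1 down [-0.009  0.003 -1.   ] F [-7.9 -1.7  5. ] w 0.2 q6 [-0.01  0.73  1.51  0.    0.91 -1.49]
```

Call:
apply_moves --rows '[[[-8, 0.7, 0, 0, 0, 0, 0], [-18, 1.6, 0, 0, 0, 0, 0], [-20, 2, 20, 0, 0, 0, 0], [-20, 2, 45, 0, 0, -7, 0.115], [-20, 2, 61, 0, 0, -14, 0.115], [-20, 2, 61, 0, 0, -21, 0.115], [-20, 2, 61, 0, 0, -28, 0.115], [-20, 2, 61, 0, 0, -35, 0.115]]]'

```text
t: 22.98
ee_pos: [0.6075, 0.1057, 0.0962]
orientation: [-1.457, -0.674, 0.669]
contact_force: [-0.4, -0.4, 0.1]
grip_width: 0.01
```

Call:
apply_moves --rows '[[[0, -8, 0, 0, 0, -7, 0.115], [0, -16, 0, 0, 0, -14, 0.115], [0, -24, 0, 0, 0, -21, 0.115], [10, -32, 0, 0, 0, -28, 0.115], [20, -40, 0, 0, 0, -35, 0.115], [35, -41, 0, 0, 0, -42, 0.115], [50, -41, 0, 0, 0, -49, 0.115], [52, -41, 0, 0, 0, -55, 0.115]]]'

```text
t: 23.65
ee_pos: [0.6645, 0.0641, 0.0968]
orientation: [-1.564, 0.071, -0.095]
contact_force: [0.9, -0.3, 0.9]
grip_width: 0.0099
```

```bash
cat > fin.py <<'E'
from h import *
import sys
o=st();im=env.capture('wrist');p=env.camera_params('wrist');cv2.imwrite(f'pics/{sys.argv[1]}.png',im)
uv=proj(p,[*S2W((85,125))/1000,.082])[0];s,rc=tile(im,p,uv)
print(s,W2S(np.array(rc[0])/1000).round(1),round(rc[2]-np.degrees(TH),1))
# edge positions on scan lines: rail (dark) bottom edge and tile right edge, at several y
g=cv2.cvtColor(im,cv2.COLOR_BGR2GRAY).astype(np.float32)
def prof(a,b,z,n=81):
    X=np.array([[*S2W(a+(np.array(b)-a)*k)/1000,z] for k in np.linspace(0,1,n)])
    q=proj(p,X).astype(np.float32);return cv2.remap(g,q[:,0].reshape(1,-1),q[:,1].reshape(1,-1),cv2.INTER_LINEAR)[0]
for y in(60,90,104,110,118,125,132,140,146):
    v=prof(np.array([95.,y]),[115.,y],.082);print(y,v[::2].astype(int).tolist())
E
python3 fin.py f1
```

```text
t 23.65 pos [664.5  64.1  96.8] scan [91.7 61.2] jaw world -6.1 jaw rel scanner -0.7 down [ 0.015  0.004 -1.   ] F [ 0.9 -0.3  0.9] w 9.9 q6 [-0.07  0.68  1.41  0.01  1.04  0.03]
[ 236  104   64   65 4000] [ 84.7 124.6] 90.2
60 [183, 182, 182, 183, 182, 182, 183, 183, 183, 183, 183, 183, 182, 182, 182, 182, 183, 183, 182, 182, 180, 177, 174, 173, 173, 171, 159, 137, 99, 59, 38, 31, 33, 36, 39, 37, 38, 39, 38, 38, 37]
90 [182, 183, 183, 182, 183, 182, 182, 183, 183, 183, 183, 183, 183, 183, 183, 183, 183, 183, 183, 182, 180, 178, 174, 174, 173, 170, 161, 138, 106, 67, 43, 36, 38, 39, 40, 39, 37, 41, 41, 39, 38]
104 [211, 211, 211, 210, 210, 210, 211, 211, 211, 210, 208, 206, 206, 206, 207, 207, 208, 208, 205, 195, 177, 159, 142, 142, 155, 173, 190, 195, 187, 165, 121, 77, 49, 40, 38, 39, 40, 41, 45, 42, 40]
110 [216, 216, 216, 216, 216, 216, 216, 216, 216, 216, 215, 215, 216, 216, 217, 216, 216, 216, 215, 213, 210, 208, 208, 208, 208, 208, 208, 203, 190, 166, 128, 79, 52, 41, 42, 44, 46, 46, 44, 43, 43]
118 [217, 217, 217, 217, 216, 216, 217, 217, 217, 217, 217, 217, 217, 217, 217, 21
[... 217 characters left out ...]
 216, 214, 212, 211, 212, 211, 211, 210, 207, 195, 170, 133, 87, 56, 46, 46, 48, 46, 48, 49, 49, 44]
132 [218, 219, 219, 219, 219, 218, 218, 218, 219, 219, 218, 218, 218, 218, 218, 218, 218, 219, 218, 217, 215, 213, 212, 212, 212, 212, 211, 207, 196, 171, 135, 87, 57, 48, 47, 48, 49, 48, 48, 48, 44]
140 [220, 220, 220, 220, 220, 220, 220, 220, 220, 221, 221, 221, 220, 220, 220, 220, 220, 220, 219, 218, 216, 215, 214, 214, 214, 213, 212, 210, 198, 173, 136, 92, 54, 49, 49, 51, 50, 50, 52, 52, 51]
146 [218, 219, 218, 217, 216, 217, 217, 217, 216, 214, 213, 212, 211, 211, 211, 212, 213, 212, 208, 198, 174, 145, 121, 110, 124, 151, 177, 194, 197, 174, 138, 95, 58, 52, 50, 51, 52, 49, 50, 50, 50]
```

Rail side: the tile edge sits at x = 110.0 along its whole length and directly meets the rail, whose bottom edge corrects to 110.0. Now I'll check the stop side and the bystanders.

```bash
python3 - <<'E'
from h import *
im=cv2.imread('pics/f1.png');p=env.camera_params('wrist');g=cv2.cvtColor(im,cv2.COLOR_BGR2GRAY).astype(np.float32)
def cross(x,z):
    ys=np.linspace(142,156,141);q=proj(p,[[*S2W((x,y))/1000,z] for y in ys]).astype(np.float32)
    v=cv2.remap(g,q[:,:1].T.copy(),q[:,1:].T.copy(),cv2.INTER_LINEAR)[0]
    i=np.where(v<125)[0];i=i[ys[i]>147.5];return ys[i[0]].round(1), v[::14].astype(int).tolist()
print('cam y',W2S(np.array(p['cam_to_world'])[:3,3]))
for x in(20,35,45): print('stop',x,'z70',cross(x,.070),'z80',cross(x,.080))
for x in(65,75,85,95,105): print('tile',x,cross(x,.082))
a=cv2.imread('pics/scene0.png');b=env.capture('scene');d=cv2.absdiff(a,b).max(2)
for n,(u,v) in dict(dish=(300,225),vial=(221,160),tub=(350,355)).items(): print(n,'diff',np.percentile(d[v-10:v+10,u-10:u+10],[50,90]))
x0,y0=185,55
cv2.imwrite('pics/final.png',cv2.resize(im[y0:y0+150,x0:x0+190],None,fx=4,fy=4,interpolation=cv2.INTER_CUBIC))
E
```

```text
cam y [ 89.42142465 137.32698544]
stop 20 z70 (np.float64(150.3), [183, 182, 182, 181, 179, 170, 110, 44, 44, 44, 46]) z80 (np.float64(149.8), [181, 182, 182, 181, 176, 161, 73, 43, 43, 45, 44])
stop 35 z70 (np.float64(150.2), [182, 182, 183, 182, 181, 169, 104, 47, 46, 47, 47]) z80 (np.float64(149.6), [183, 182, 183, 183, 180, 155, 67, 45, 45, 46, 45])
stop 45 z70 (np.float64(150.1), [183, 183, 183, 183, 180, 170, 95, 45, 50, 50, 50]) z80 (np.float64(149.5), [183, 183, 182, 182, 177, 152, 60, 45, 47, 48, 50])
tile 65 (np.float64(150.1), [215, 216, 206, 184, 201, 200, 91, 48, 50, 50, 50])
tile 75 (np.float64(150.0), [220, 221, 214, 209, 206, 195, 84, 48, 53, 51, 51])
tile 85 (np.float64(150.0), [220, 221, 216, 210, 210, 192, 83, 48, 51, 51, 50])
tile 95 (np.float64(150.2), [220, 221, 219, 218, 219, 209, 95, 48, 50, 51, 52])
tile 105 (np.float64(150.1), [217, 217, 200, 174, 184, 201, 85, 50, 52, 50, 54])
dish diff [16. 17.]
vial diff [39. 88.]
tub diff [15. 17.]
```

Flush on both sides to within about 0.2 mm. I'll raise the arm clear, then recheck the vial and dish.

Call:
apply_moves --rows '[[[-20, 0, 30, 0, 0, 0, 0.115], [-40, 0, 60, 0, 0, 0, 0.115], [-60, 0, 90, 0, 0, 0, 0.115], [-80, 0, 110, 0, 0, 0, 0.115], [-100, 0, 120, 0, 0, 0, 0.115], [-120, 0, 130, 0, 0, 0, 0.115], [-120, 0, 130, 0, 0, 0, 0.115], [-120, 0, 130, 0, 0, 0, 0.115]]]'

```text
t: 24.42
ee_pos: [0.5417, 0.0648, 0.2273]
orientation: [-1.565, 0.065, -0.087]
contact_force: [0.6, -1.2, 0.3]
grip_width: 0.0102
```

```bash
python3 look.py 125; python3 - <<'E'
from h import *
for n,q in(('side',(371,266)),('scene',(221,158))):
  for im in(cv2.imread(f'pics/{n}0.png'),cv2.imread(f'pics/{n}_l125.png')):
    h=cv2.cvtColor(im,cv2.COLOR_BGR2HSV);m=(((h[...,0]<8)|(h[...,0]>172))&(h[...,1]>120)).astype(np.uint8)
    N,l,s,c=cv2.connectedComponentsWithStats(m);i=min(range(1,N),key=lambda i:np.hypot(*(c[i]-q))+(99 if s[i][4]<12 else 0));print(n,'vial cap',c[i].round(1),s[i][4])
    w=(h[...,2]>165)&(h[...,1]<30);r=np.zeros_like(w);u,v=(238,222) if n=='side' else(300,225);r[v-16:v+16,u-20:u+20]=1
    ys,xs=np.where(w&r);print('  dish',xs.mean().round(1) if len(xs) else None,ys.mean().round(1) if len(xs) else None,len(xs))
E
```

```text
t 24.42 pos [541.7  64.8 227.3] scan [-30.6  50.3] jaw world -5.6 jaw rel scanner -0.2 down [ 0.014  0.004 -1.   ] F [ 0.6 -1.2  0.3] w 10.2 q6 [-0.09  0.36  1.59  0.01  1.17  0.01]
scene [245 248  20  18 227] [43.2 40.7] [ 83.2 124.2] 89.6
side [269 187  24  15 206] [50.4 51.7] [ 84.6 124.7] 91.5
wrist [ 367   97   44   42 1684] [40.9 42.2] [ 85.8 124.1] 89.6
side vial cap [370.8 265.9] 143
  dish 237.6 220.7 281
side vial cap [370.8 265.9] 143
  dish 237.7 220.7 328
scene vial cap [220.4 157.5] 59
  dish None None 0
scene vial cap [220.4 157.5] 59
  dish None None 0
```

Vial and dish are unmoved in the side view, and the tile is home. Handing in.

```bash
python3 -c "
from h import *
print(env.hand_in())"
```

```text
the job is handed in; nothing more can be done
None
```

The tile is home in the bay, and I handed the job in at about 24.5 s. I pushed it with two fingertips until one side lay flat on the far rail, then slid it along the rail to the end stop. By then it had drifted about 1–2 mm off the rail, so I nudged it back with shut fingers and raised the arm clear.

**What the last checks showed**
- **Position:** just before the final raise, the close wrist measurement had the tile's edges at x = 110.0 and y = 150.0–150.2 mm. The rail read 110.0 and the stop 150.1–150.3, so it is flush on both sides to within about 0.2 mm. It is square to about 0.2°.
- **Flatness:** the corner screws measured a true 42.8 mm square before the nudge, so the tile was lying flat then. I did not repeat that check afterwards.
- **Bystanders:** the vial is unmoved in both outside views, and the dish in the side view. The tub looked unchanged in a scene-view comparison only.

**What disagreed or failed**
- **Fingertip height:** the tips sit about 39 mm above the reported tool point. My first push therefore passed over the tile without touching it, and I redid it after finding the glass by touch at about 23 N. The earlier camera estimates of that offset were 35–46 mm.
- **Final centre readings:** after the arm was raised, the three cameras put the tile's x at 83.2, 84.6 and 85.8 mm (nominal 85). That fits the stated camera calibration.
- **Final picture:** the viewer had reached its 12-picture limit, so the last close view was checked only by numbers.

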